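Click-test the push-top seed dispensers

TASK

Test the two small green push-top seed dispensers by pressing the black button on top of each fully down and letting go: first the one on the left as seen from the robot, then the one on the right. Then set the one whose button springs back up gently into the wooden tray, standing upright, and leave the one whose button stays down standing where it is.

Things in the scene. Friction and masses are not known exactly. Their poses are not given: they have to be found in the camera images.
- dispenser_a: One of two identical push-top seed dispensers, loose, upright: green box 60 (its x) x 48 (its y) x 65 mm tall, 0.25 kg. Centred on top a black button 28 mm wide, its top 81 mm above the counter when up, 71 when down. Origin: centre of underside, z up. Grip across the 48 mm, pads 50 mm up. The left one starts at y above -0.125, the right one below. Either may be faulty.
- button_a (a joint): Push button of dispenser_a, in m: 0 up, 0.010 fully pressed down (vertical travel 10 mm, takes 3 to 4 N). Pressed down and let go, the button of a sound dispenser stays down where it was pushed; that of a faulty one springs back up to 0. Both start up.
- dispenser_b: One of two identical push-top seed dispensers, loose, upright: green box 60 (its x) x 48 (its y) x 65 mm tall, 0.25 kg. Centred on top a black button 28 mm wide, its top 81 mm above the counter when up, 71 when down. Origin: centre of underside, z up. Grip across the 48 mm, pads 50 mm up. The left one starts at y above -0.125, the right one below. Either may be faulty.
- button_b (a joint): Push button of dispenser_b, in m: 0 up, 0.010 fully pressed down (vertical travel 10 mm, takes 3 to 4 N). Pressed down and let go, the button of a sound dispenser stays down where it was pushed; that of a faulty one springs back up to 0. Both start up.
- tray: Shallow open wooden reject tray, 190 mm (its x) by 180 mm (its y), walls 6 mm thick, 24 mm high, floor 6 mm thick; fixed, empty, on the left half of the counter. Origin: centre of underside, z up. Bystanders at right, not to be tested: a taller green dispenser (142 mm) with a sliding door and no button, a white pot, a hand fork, a scoop.
There are look-alikes about, which are no part of the job. What is shaped like the dispenser_a but white is not meant. What is shaped like the dispenser_b but purple is not meant.

How it is judged:
On the way, in this order (a step that is already met when the one before it is completed fails the run):
1. the button of the left dispenser is pressed down (8 mm or more) while the dispenser stands within 30 mm of its starting place (((world y of dispenser_a above -0.125 m and distance of dispenser_a from where it was at the start of the episode below 0.03 m and value of joint button_a above 0.008 m) or (world y of dispenser_b above -0.125 m and distance of dispenser_b from where it was at the start of the episode below 0.03 m and value of joint button_b above 0.008 m))), for 0.05 s.
2. after that the button of the right dispenser is pressed down in the same way (((world y of dispenser_a below -0.125 m and distance of dispenser_a from where it was at the start of the episode below 0.03 m and value of joint button_a above 0.008 m) or (world y of dispenser_b below -0.125 m and distance of dispenser_b from where it was at the start of the episode below 0.03 m and value of joint button_b above 0.008 m))), for 0.05 s.
At the end, for the whole second after the job is handed in: One dispenser, button up (under 3 mm), stands upright (0.15 rad) at rest on the tray floor, its origin within 75 mm (x) and 70 mm (y) of the tray centre, under 12 mm above its underside; the other, button down (over 7 mm), stands upright at rest within 30 mm of its start (((value of joint button_a above 0.007 m and distance of dispenser_a from where it was at the start of the episode below 0.03 m and angle between each of dispenser_a, dispenser_b's own z axis and vertical below 0.15 rad and value of joint button_b below 0.003 m and x of dispenser_b in the frame of tray between -0.075 and 0.075 m and y of dispenser_b in the frame of tray between -0.07 and 0.07 m and z of dispenser_b in the frame of tray between 0 and 0.012 m and linear speed of each of dispenser_b, dispenser_a below 0.02 m/s) or (value of joint button_b above 0.007 m and distance of dispenser_b from where it was at the start of the episode below 0.03 m and angle between each of dispenser_b, dispenser_a's own z axis and vertical below 0.15 rad and value of joint button_a below 0.003 m and x of dispenser_a in the frame of tray between -0.075 and 0.075 m and y of dispenser_a in the frame of tray between -0.07 and 0.07 m and z of dispenser_a in the frame of tray between 0 and 0.012 m and linear speed of each of dispenser_a, dispenser_b below 0.02 m/s))); the robot touches nothing.
It fails at once if a dispenser is dropped: let go of with its underside more than 30 mm above the counter ((height (world z) of dispenser_a above 0.03 m and contact force between dispenser_a and the fingers below 0.02 N) or (height (world z) of dispenser_b above 0.03 m and contact force between dispenser_b and the fingers below 0.02 N)).
It also fails if it takes over 58 s, if anything falls off the work surface, if the arm or the gripper's body presses on something with over 40 N, if the wrist force passes 120 N, or if a joint passes its speed limit or range.

ROBOT

A 7-joint arm with a two-finger parallel gripper is mounted at the origin on the work surface. World frame = base frame: x ahead of the robot, y to its left, z up, the work surface at z = 0. Lengths are in m, angles in rad, forces in N, time in s.
With the tool pointing down it reaches from about 0.4 to 0.85 m from the base axis. Payload 10.4 kg.
Tool frame: the origin (TCP) lies at the very end of the fingers, on their centre line; the grasp point (between the pads) lies 19 mm behind it; z points along the fingers, y is the line along which they close (so a half turn about z gives the same grasp; the last joint's range is limited). The gripper opens to 85 mm and grips with 20 to 120 N. Pads are 22 mm wide; open, the fingers measure 114 mm over their backs; the gripper's body (76 mm by 85 mm) begins 54 mm behind the grasp point. The pads swing forward as they close: fully open they stand 13 mm farther back than shut.
Start: joints at [1.236, 0.332, -0.065, 1.46, 0.022, 1.35, -0.088], TCP at [0.192, -0.595, 0.231] pointing down, gripper open.
Joint ranges: [-2.6, 2.6], [-0.5, 2.12], [-1.47, 1.34], [0.16, 2.42], [-1.27, 4.41], [0.06, 2.06], [-2.6, 2.6]. Speed limits (rad/s): [2.22, 2.22, 2.79, 2.79, 3.14, 3.14, 3.14].

INTERFACE

Orientations are given as a 3x3 rotation matrix whose columns are the frame's x, y, z axes.
In Python, from workcell import * gives the robot as it stands. The module is installed in compiled form; this text tells all that it offers.
- The arm moves only by the tool arm_command, never from a script. Its argument "series" is one flat list of numbers, 5 for each row, row after row: the opening in per cent of the stroke, from 0 (shut) to 100 (fully open), then the shift along the tool's x, y, z each as a share of 20 mm, from -1 to 1, then the turn about the tool's z as a share of 5 degrees, from -1 to 1. A call has 1 to 5 rows; each row shifts and turns the commanded pose from where the row before left it, along the tool's axes as they then stand; what a row does not reach is not made up. A row lasts 1/12 s, in which the tool goes at most 41.7 mm and 7.16 degrees, less where a joint would pass 70% of its speed; a pose out of reach is approached as far as the arm can. A call with a number of a shift or a turn outside -1 to 1 is refused whole. A call with a gripper value outside its range is refused whole. The fingers move at their own pace and stop on an object; "grip_force" is the grip in N (left out, the last holds). Time passes only in rows, so rows that do not move let the fingers close. It gives the time, the measured TCP pose, the force, the opening and the grip force at its end, in the units of the state.
- read_state(): the state, without advancing time (a new reading comes with each control period).
- get_image(name): name is "side" or "top" or "wrist"; returns a dict with "frame" (480x640x3 uint8, red, green, blue), "fx", "fy", "cx", "cy" (pixels), "view" (4x4, takes a point from world to camera coordinates). Camera axes: x right, y up, looking along -z (the intrinsics and any distortion apply to the point x, -y, -z); pixel columns grow to the right and rows downward; lengths in m; the calibration is good to about 2 mm. A picture is of the moment at which its call begins. There is no depth.
- finish_job(): hands the job in; it is judged then, once.
The state is a dict: "time_s": time; "joints": joint angles; "joint_vel": joint speeds; "joint_efforts": joint torques, N m; "eef_pos": TCP position; "tool_rot": TCP orientation; "wrist_force": force on the tool from outside, world axes, zero at the start; "wrist_torque": the same for the moment, N m; "width": opening from 0.0 (shut) to 1.0 (fully open); "grip_force": force on a finger pad.
Only numpy, scipy, OpenCV 4.12 (cv2) and the standard library are available. Lean on these libraries where they do the work, as an engineer would, in place of code of your own. Each camera call takes 0.05 s, during which the arm holds its last target. There are 200 camera calls.

## Working session

There is one attempt and no reset: what is moved stays moved. The work goes in short steps, Python scripts to look and compute and a tool call to move; the robot and the scene stay as the last step left them, time stands still between calls to the robot, and variables do not carry over. Pictures are saved under pics/ and viewed, at most 10 in all, crops included, and the job is handed in when it is done.

Besides the shell and the picture viewer there is one more tool, called as name(argument=value, ...), one argument or row to a line, values as JSON. arm_command: Moves the arm, as the interface text tells. Its arguments: {"type":"object","properties":{"series":{"type":"array"},"grip_force":{"type":"number"}},"required":["series"]}

```bash
mkdir -p pics
python3 - <<'E'
from workcell import *
import cv2,numpy as np
np.set_printoptions(precision=4,suppress=True)
for n in("top","side"):
    i=get_image(n);cv2.imwrite(f"pics/{n}0.png",i["frame"][:,:,::-1])
    print(n,[i[k] for k in("fx","fy","cx","cy")],[k for k in i]);print(np.array(i["view"]))
s=read_state();print(s["time_s"],s["eef_pos"],np.array(s["tool_rot"]),s["width"])
E
```

```text
top [504.84879776199983, 504.84879776199983, 323.68194397870667, 240.90232450775258] ['frame', 'fx', 'fy', 'cx', 'cy', 'view']
[[ 0.026  -0.9996  0.0073 -0.0129]
 [ 0.987   0.0268  0.1586 -0.5132]
 [-0.1587  0.003   0.9873 -1.0419]
 [ 0.      0.      0.      1.    ]]
side [587.564210519978, 587.564210519978, 313.49139743047124, 239.99480136423543] ['frame', 'fx', 'fy', 'cx', 'cy', 'view']
[[-0.9285 -0.371   0.0181  0.4928]
 [ 0.2849 -0.68    0.6755 -0.1661]
 [-0.2383  0.6324  0.7371 -0.9905]
 [ 0.      0.      0.      1.    ]]
0.1 [ 0.1916 -0.5945  0.2306] [[ 0.9518  0.3068 -0.0005]
 [ 0.3068 -0.9518  0.0012]
 [-0.0001 -0.0013 -1.    ]] 1.0024768766451944
```

View pics/top0.png

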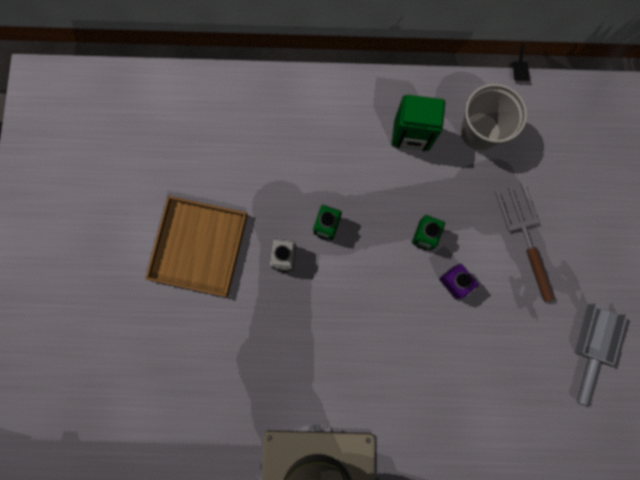

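View pics/side0.png

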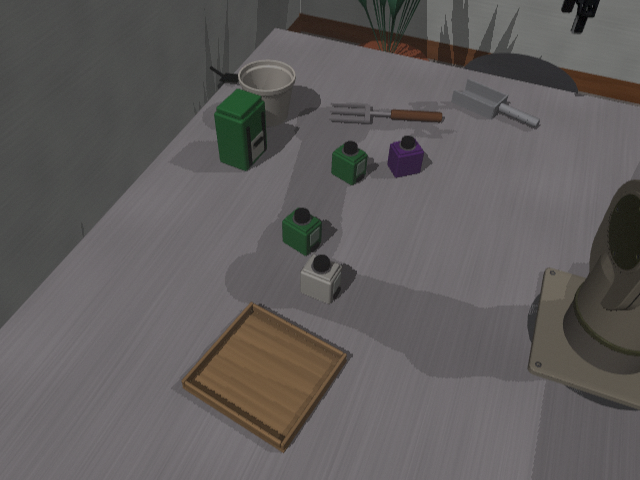

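The top view shows the tray at about (197,247), the left green dispenser at (327,222), the right green one at (429,233), a white look-alike at (283,255) and a purple one at (459,281). I'll enlarge this area.

Run:
```python
import cv2,numpy as np
a=cv2.imread("pics/top0.png");b=cv2.imread("pics/side0.png")
f=lambda im,x,y,w,h:cv2.convertScaleAbs(cv2.resize(im[y:y+h,x:x+w],None,fx=8,fy=8,interpolation=cv2.INTER_CUBIC),alpha=1.8)
o=np.vstack([np.hstack([f(a,305,200,50,37),f(a,405,208,50,37)]),np.hstack([f(b,277,204,50,37),np.zeros_like(f(b,325,138,50,37))])])
o[296:,400:]=f(b,325,138,50,37)
cv2.imwrite("pics/c1.png",o)
```

```text
(no output)
```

View pics/c1.png

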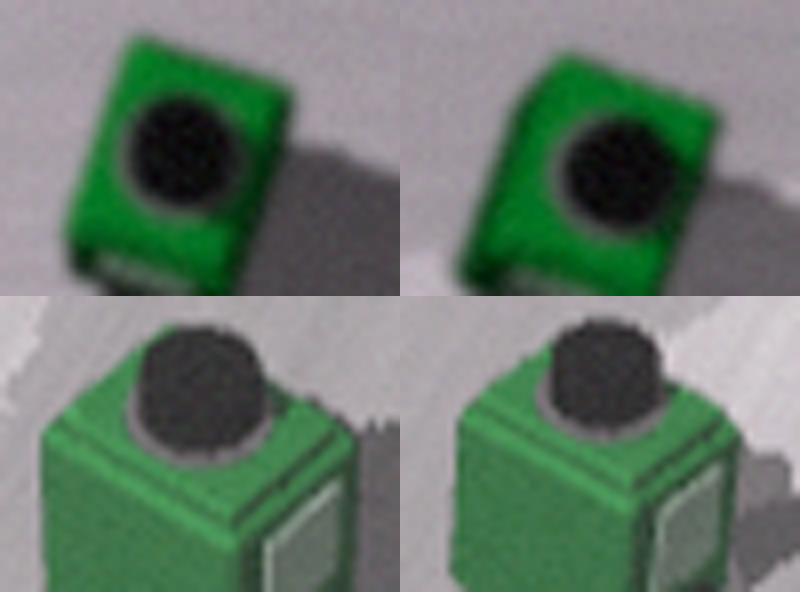

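The crop gives button tops at about (327.9,219.0) and (432.3,229.6) in the top view, and (302.3,213.9) and (350.8,146) in the side view. Edge directions are readable too.

```bash
cat > h.py <<'E'
from workcell import *
import numpy as np
np.set_printoptions(precision=4,suppress=True)
TOP=(504.849,504.849,323.682,240.902,np.array([[0.026,-.9996,.0073,-.0129],[.987,.0268,.1586,-.5132],[-.1587,.003,.9873,-1.0419]]))
SIDE=(587.564,587.564,313.491,239.995,np.array([[-.9285,-.371,.0181,.4928],[.2849,-.68,.6755,-.1661],[-.2383,.6324,.7371,-.9905]]))
def cam(i): return (i["fx"],i["fy"],i["cx"],i["cy"],np.array(i["view"])[:3])
def unproj(c,u,v,z):
    fx,fy,cx,cy,V=c;R,t=V[:,:3],V[:,3]
    d=R.T@np.array([(u-cx)/fx,-(v-cy)/fy,-1]);o=-R.T@t
    return o+d*(z-o[2])/d[2]
E
python3 - <<'E'
from h import *
for n,t,s in(("L",(327.9,219.0),(302.3,213.9)),("R",(432.3,229.6),(350.8,146))):
    print(n,unproj(TOP,*t,.081)[:2],unproj(SIDE,*s,.081)[:2])
C=lambda x,y,ox,oy:(ox+x/8,oy+y/8)
L=[unproj(TOP,*C(x,y,305,200),.065)[:2] for x,y in((138,40),(292,85),(235,290),(70,235))]
R=[unproj(TOP,*C(x-400,y,405,208),.065)[:2] for x,y in((568,52),(718,108),(660,285))]
a=lambda p,q:(np.degrees(np.arctan2(*(q-p)[::-1])),np.linalg.norm(q-p))
print(L,a(L[1],L[0]),a(L[3],L[0]),a(L[2],L[1]));print(R,a(R[1],R[0]),a(R[2],R[1]))
T=[unproj(TOP,*p,.024)[:2] for p in((169,197),(247,213),(227,297),(147,279))]
print(T,np.mean(T,0),a(T[3],T[0]))
i=unproj(TOP,283,253,.081);print("white",i);print("purple",unproj(TOP,465,280,.081))
E
```

```text
L [ 0.5533 -0.0067] [ 0.5546 -0.0009]
R [ 0.5368 -0.2239] [ 0.5384 -0.2201]
[array([0.5865, 0.0058]), array([ 0.5755, -0.0352]), array([ 0.52  , -0.0214]), array([0.5335, 0.0223])] (np.float64(74.91496413499347), np.float64(0.042539717446398014)) (np.float64(-17.27394309806259), np.float64(0.055532410636582825)) (np.float64(-14.016218434738956), np.float64(0.05714618458613021))
[array([ 0.572 , -0.2143]), array([ 0.558 , -0.2539]), array([ 0.5102, -0.2381])] (np.float64(70.48734347713783), np.float64(0.04199388705375134)) (np.float64(-18.31071717778966), np.float64(0.05031826783646799))
[array([0.6048, 0.3442]), array([0.5736, 0.1706]), array([0.3891, 0.2041]), array([0.423 , 0.3778])] [0.4976 0.2742] (np.float64(-10.481860195928641), np.float64(0.18497831070947973))
white [0.4795 0.0838 0.081 ]
purple [ 0.4339 -0.2899  0.081 ]
```

Left is about (0.554,-0.004) with yaw about -16°. Right is about (0.538,-0.222) with yaw about -19°. The tray is about (0.498,0.274). I'm moving to the left dispenser with the fingers shut.

arm_command(
  series=[0, 1, -0.85, 0, 1, 0, 0.98, -1, 0, 1, 0, 0.82, -1, 0, 1, 0, 0.69, -1, 0, 1, 0, 0.57, -1, 0, 1],
)

```text
time_s: 0.52
eef_pos: [0.2593, -0.4849, 0.231]
tool_rot: [[0.992, -0.128, -0.0], [-0.128, -0.992, 0.001], [-0.0, -0.001, -1.0]]
wrist_force: [0.3, -0.3, 1.0]
width: 0.298
grip_force: 0.0
```

arm_command(
  series=[0, 0.46, -1, 0, 1, 0, 0.35, -1, 0, 1, 0, 0.28, -1, 0, 0, 0, 0.28, -1, 0, 0, 0, 0.28, -1, 0, 0],
)

```text
time_s: 0.93
eef_pos: [0.3154, -0.3962, 0.231]
tool_rot: [[0.956, -0.295, -0.0], [-0.295, -0.956, 0.0], [-0.0, -0.0, -1.0]]
wrist_force: [0.2, -0.4, 0.9]
width: -0.001
grip_force: 0.0
```

arm_command(
  series=[0, 0.28, -1, 0, 0, 0, 0.28, -1, 0, 0, 0, 0.28, -1, 0, 0, 0, 0.28, -1, 0, 0, 0, 0.28, -1, 0, 0],
)

```text
time_s: 1.35
eef_pos: [0.3715, -0.3089, 0.2311]
tool_rot: [[0.956, -0.295, -0.0], [-0.295, -0.956, 0.0], [-0.0, -0.0, -1.0]]
wrist_force: [-0.2, 0.0, -0.1]
width: 0.0
grip_force: 0.0
```

arm_command(
  series=[0, 0.28, -1, 0, 0, 0, 0.28, -1, 0, 0, 0, 0.28, -1, 0, 0, 0, 0.28, -1, 0, 0, 0, 0.28, -1, 0, 0],
)

```text
time_s: 1.77
eef_pos: [0.4277, -0.2217, 0.2311]
tool_rot: [[0.956, -0.295, -0.0], [-0.295, -0.956, 0.0], [-0.0, 0.0, -1.0]]
wrist_force: [1.1, -0.6, -0.1]
width: 0.001
grip_force: 0.0
```

arm_command(
  series=[0, 0.22, -0.95, 0, 0, 0, 0.22, -0.95, 0, 0, 0, 0.22, -0.95, 0, 0, 0, 0.22, -0.95, 0, 0, 0, 0.22, -0.95, 0, 0],
)

```text
time_s: 2.18
eef_pos: [0.4767, -0.1374, 0.231]
tool_rot: [[0.956, -0.295, -0.0], [-0.295, -0.956, 0.0], [-0.0, 0.0, -1.0]]
wrist_force: [-0.2, 0.1, -0.0]
width: 0.001
grip_force: 0.0
```

arm_command(
  series=[0, 0.22, -0.95, 0, 0, 0, 0.22, -0.95, 0, 0, 0, 0.22, -0.95, 0.4, 0, 0, 0.22, -0.95, 0.4, 0, 0, 0.22, -0.95, 0.4, 0],
)

```text
time_s: 2.6
eef_pos: [0.5258, -0.0532, 0.2068]
tool_rot: [[0.956, -0.295, -0.0], [-0.295, -0.956, -0.0], [-0.0, 0.0, -1.0]]
wrist_force: [1.1, -0.8, -0.8]
width: -0.0
grip_force: 0.0
```

arm_command(
  series=[0, 0.22, -0.95, 0.5, 0, 0, 0.22, -0.95, 0.5, 0, 0, 0.22, -0.95, 0.5, 0, 0, 0, 0, 0.5, 0, 0, 0, 0, 0, 0],
)

```text
time_s: 3.02
eef_pos: [0.5538, -0.0026, 0.1649]
tool_rot: [[0.956, -0.293, -0.004], [-0.293, -0.956, 0.001], [-0.004, 0.001, -1.0]]
wrist_force: [-0.7, -0.5, -0.4]
width: 0.004
grip_force: 0.0
```

Run:
```python
from h import *
import cv2
i=get_image("wrist");cv2.imwrite("pics/w1.png",cv2.convertScaleAbs(i["frame"][:,:,::-1],alpha=1.5))
s=read_state();print(s["time_s"],s["eef_pos"],[i[k] for k in("fx","fy","cx","cy")]);print(np.array(i["view"]))
c=cam(i)
for x in ((.554,-.004,.081),):
    p=c[4]@np.r_[x,1];print(c[0]*p[0]/-p[2]+c[2],c[3]*-p[1]/-p[2]+c[3])
```

```text
3.0667 [ 0.554  -0.0037  0.1661] [428.1858644538652, 428.1858644538652, 315.75740488769026, 238.0896495049882]
[[-0.2926 -0.9562  0.0002  0.1587]
 [ 0.9116 -0.279  -0.302  -0.4855]
 [ 0.2888 -0.0882  0.9533 -0.4773]
 [ 0.      0.      0.      1.    ]]
316.50013083212957 241.92351034207456
```

View pics/w1.png

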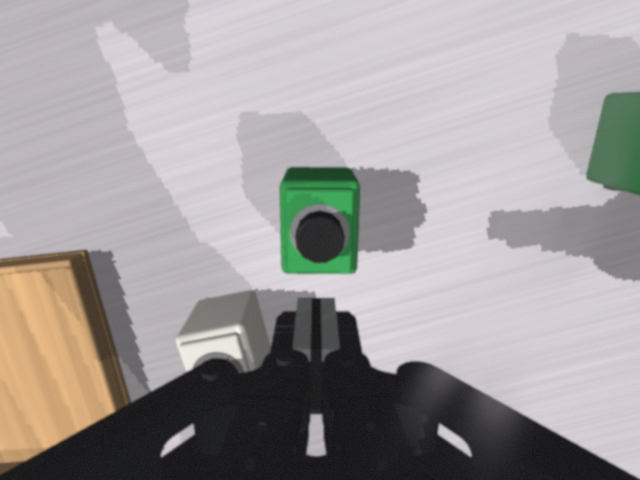

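The wrist view shows the button at (320,237), about 5 mm from the predicted (316.5,242). The box edges line up with the tool. I'll correct slightly and press.

arm_command(
  series=[0, 0.14, 0.12, 0.9, 0, 0, 0, 0, 0.9, 0, 0, 0, 0, 0.9, 0, 0, 0, 0, 0.9, 0, 0, 0, 0, 0, 0],
)

```text
time_s: 3.48
eef_pos: [0.5549, -0.0082, 0.0927]
tool_rot: [[0.955, -0.296, -0.004], [-0.296, -0.955, -0.001], [-0.004, 0.002, -1.0]]
wrist_force: [-1.1, -1.1, -0.2]
width: 0.002
grip_force: 0.0
```

arm_command(
  series=[0, 0, 0, 0.25, 0, 0, 0, 0, 0.25, 0, 0, 0, 0, 0.25, 0, 0, 0, 0, 0.25, 0, 0, 0, 0, 0.1, 0],
)

```text
time_s: 3.9
eef_pos: [0.5575, -0.0069, 0.0734]
tool_rot: [[0.956, -0.295, 0.001], [-0.295, -0.956, -0.0], [0.001, -0.0, -1.0]]
wrist_force: [1.5, -1.0, 2.7]
width: -0.005
grip_force: 1.5
```

arm_command(
  series=[0, 0, 0, 0, 0, 0, 0, 0, 0, 0],
)

```text
time_s: 4.07
eef_pos: [0.5568, -0.0064, 0.0733]
tool_rot: [[0.956, -0.295, -0.0], [-0.295, -0.956, 0.0], [-0.0, 0.0, -1.0]]
wrist_force: [0.1, -0.7, -0.3]
width: 0.002
grip_force: 0.0
```

arm_command(
  series=[0, 0, 0, 0.15, 0, 0, 0, 0, 0.05, 0, 0, 0, 0, 0.05, 0, 0, 0, 0, 0, 0, 0, 0, 0, 0, 0],
)

```text
time_s: 4.48
eef_pos: [0.5574, -0.0064, 0.0709]
tool_rot: [[0.956, -0.294, 0.001], [-0.294, -0.956, -0.001], [0.001, 0.001, -1.0]]
wrist_force: [-12.0, -0.8, 29.1]
width: 0.002
grip_force: 14.3
```

It bottomed out at 29 N with z = 0.0709. I'll lift and look.

arm_command(
  series=[0, 0, 0, -0.3, 0, 0, 0, 0, -0.9, 0, 0, 0, 0, -1, 0, 0, 0, 0, -1, 0, 0, 0, 0, -1, 0],
)

```text
time_s: 4.9
eef_pos: [0.5566, -0.0064, 0.153]
tool_rot: [[0.956, -0.294, -0.0], [-0.294, -0.956, 0.0], [-0.0, 0.0, -1.0]]
wrist_force: [1.3, 0.3, -0.2]
width: -0.0
grip_force: 0.0
```

Run:
```python
from h import *
import cv2
w=get_image("wrist");c=cam(w)
f=lambda im:cv2.convertScaleAbs(cv2.resize(im,(400,300),interpolation=cv2.INTER_CUBIC)[:,:,::-1],alpha=1.6)
s=get_image("side")["frame"]
cv2.imwrite("pics/p1.png",np.hstack([f(w["frame"]),f(s[190:265,255:355])]))
print(read_state()["eef_pos"])
for z in(.071,.081):
    p=c[4]@np.r_[.557,-.0075,z,1];print(c[0]*p[0]/-p[2]+c[2],c[3]*-p[1]/-p[2]+c[3])
```

```text
[ 0.5586 -0.0063  0.1555]
316.02007523231975 242.71756038189739
316.02555584434447 246.02579351435995
```

View pics/p1.png

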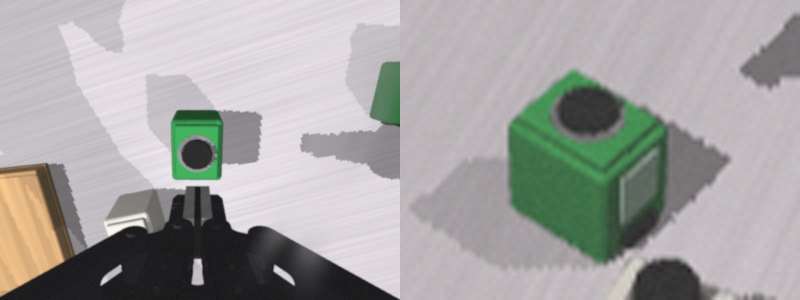

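The left button stays down (flush in the side crop at (590,112)), so the left dispenser is sound. On to the right one.

arm_command(
  series=[0, 0.21, 0.97, 0, 0, 0, 0.21, 0.97, 0, 0, 0, 0.21, 0.97, 0, 0, 0, 0.21, 0.97, 0, 0, 0, 0.21, 0.97, 0, 0],
)

```text
time_s: 5.42
eef_pos: [0.5479, -0.1062, 0.1515]
tool_rot: [[0.956, -0.294, -0.001], [-0.294, -0.956, 0.0], [-0.001, 0.0, -1.0]]
wrist_force: [0.1, -0.5, -0.5]
width: -0.001
grip_force: 0.0
```

arm_command(
  series=[0, 0.21, 0.97, 0, 0, 0, 0.21, 0.97, 0, 0, 0, 0.21, 0.97, 0, 0, 0, 0.21, 0.97, 0, 0, 0, 0.21, 0.97, 0, 0],
)

```text
time_s: 5.83
eef_pos: [0.5394, -0.2051, 0.1515]
tool_rot: [[0.956, -0.294, -0.001], [-0.294, -0.956, 0.0], [-0.001, 0.0, -1.0]]
wrist_force: [0.6, -0.1, -0.1]
width: -0.001
grip_force: 0.0
```

arm_command(
  series=[0, 0.2, 0.97, 0, 0.2, 0, 0, 0, 0, 0, 0, 0, 0, 0, 0],
)

```text
time_s: 6.08
eef_pos: [0.5374, -0.2252, 0.1516]
tool_rot: [[0.949, -0.314, -0.001], [-0.314, -0.949, 0.0], [-0.001, 0.0, -1.0]]
wrist_force: [0.1, 0.3, 0.7]
width: -0.001
grip_force: 0.0
```

Run:
```python
from h import *
import cv2
i=get_image("wrist");c=cam(i)
cv2.imwrite("pics/w2.png",cv2.resize(cv2.convertScaleAbs(i["frame"][140:300,220:430,::-1],alpha=1.6),None,fx=3,fy=3,interpolation=cv2.INTER_CUBIC))
s=read_state();print(s["time_s"],s["eef_pos"],s["tool_rot"])
np.save("w2.npy",np.vstack([c[4],np.r_[c[:4]]]))
```

```text
6.1333 [ 0.5378 -0.2239  0.1518] [[ 0.9501 -0.312  -0.0006]
 [-0.312  -0.9501  0.0006]
 [-0.0007 -0.0004 -1.    ]]
```

View pics/w2.png

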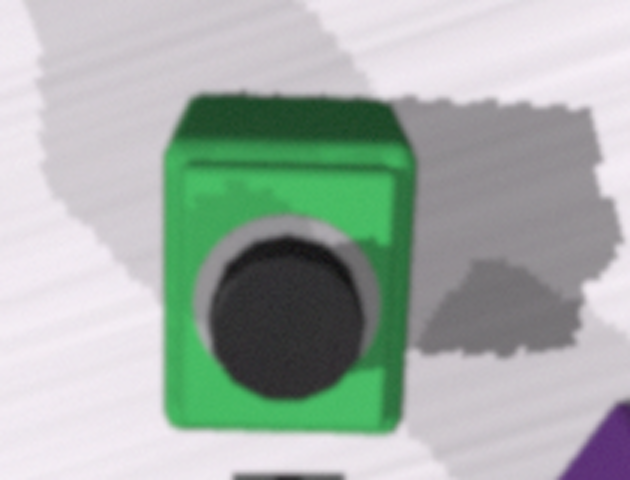

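The button top's centre is at about (287,323) in the crop, which is (315.7,247.7) in the image.

Run:
```python
from h import *
a=np.load("w2.npy");c=(*a[3],a[:3])
print(unproj(c,315.7,247.7,.081))
for P in((.5378,-.2239,.1518),):
  p=a[:3]@np.r_[P,1];print(p)
```

```text
[ 0.5408 -0.2272  0.081 ]
[-0.0023 -0.0299 -0.1598]
```

arm_command(
  series=[0, 0, 0, 0.9, 0.1, 0, 0, 0, 0.9, 0.1, 0, 0, 0, 0.9, 0, 0, 0, 0, 0.5, 0, 0, 0, 0, 0.1, 0],
)

```text
time_s: 6.55
eef_pos: [0.5371, -0.2226, 0.0843]
tool_rot: [[0.945, -0.326, -0.003], [-0.326, -0.945, 0.002], [-0.003, -0.001, -1.0]]
wrist_force: [0.7, -0.5, -0.4]
width: -0.004
grip_force: 0.0
```

arm_command(
  series=[0, 0.1, 0.13, 0, 0, 0, 0, 0, 0.2, 0, 0, 0, 0, 0.2, 0, 0, 0, 0, 0.2, 0, 0, 0, 0, 0, 0],
)

```text
time_s: 6.97
eef_pos: [0.5394, -0.2274, 0.0743]
tool_rot: [[0.945, -0.328, 0.001], [-0.328, -0.945, -0.0], [0.001, 0.0, -1.0]]
wrist_force: [0.7, -0.7, 2.0]
width: 0.002
grip_force: 1.2
```

arm_command(
  series=[0, 0, 0, 0.1, 0, 0, 0, 0, 0.05, 0, 0, 0, 0, 0, 0, 0, 0, 0, 0, 0],
)

```text
time_s: 7.3
eef_pos: [0.5394, -0.2274, 0.0716]
tool_rot: [[0.945, -0.328, 0.001], [-0.328, -0.945, -0.0], [0.001, 0.0, -1.0]]
wrist_force: [1.8, -1.4, 2.9]
width: 0.001
grip_force: 1.5
```

arm_command(
  series=[0, 0, 0, 0.05, 0, 0, 0, 0, 0.05, 0, 0, 0, 0, 0, 0, 0, 0, 0, 0, 0],
)

```text
time_s: 7.63
eef_pos: [0.5396, -0.2274, 0.0709]
tool_rot: [[0.945, -0.328, 0.001], [-0.328, -0.945, -0.001], [0.002, 0.001, -1.0]]
wrist_force: [-2.8, -0.1, 16.0]
width: -0.0
grip_force: 7.8
```

Bottomed. I'll lift, then open the fingers once clear.

arm_command(
  series=[0, 0, 0, -0.3, 0, 0, 0, 0, -0.9, 0, 0, 0, 0, -1, 0, 100, 0, 0, -1, 0, 100, 0, 0, -0.5, 0],
)

```text
time_s: 8.05
eef_pos: [0.5393, -0.227, 0.1451]
tool_rot: [[0.945, -0.328, 0.001], [-0.328, -0.945, -0.0], [0.001, -0.0, -1.0]]
wrist_force: [0.6, -0.1, -0.5]
width: 0.274
grip_force: 0.0
```

arm_command(
  series=[100, 0, 0, 0, 0, 100, 0, 0, 0, 0, 100, 0, 0, 0, 0],
)

```text
time_s: 8.3
eef_pos: [0.5382, -0.2269, 0.1418]
tool_rot: [[0.945, -0.328, -0.002], [-0.328, -0.945, 0.001], [-0.002, -0.0, -1.0]]
wrist_force: [-0.1, 0.4, 0.5]
width: 0.707
grip_force: 0.0
```

Run:
```python
from h import *
import cv2
w=get_image("wrist");c=cam(w)
f=lambda im:cv2.convertScaleAbs(cv2.resize(im,(400,300),interpolation=cv2.INTER_CUBIC)[:,:,::-1],alpha=1.6)
s=get_image("side")["frame"]
cv2.imwrite("pics/p2.png",np.hstack([f(w["frame"][120:360,160:480]),f(s[122:197,300:400])]))
s=read_state();print(s["eef_pos"],s["width"],s["time_s"])
np.save("w2.npy",np.vstack([c[4],np.r_[c[:4]]]))
```

```text
[ 0.5382 -0.2269  0.1418] 0.8753746182174149 8.4
```

View pics/p2.png

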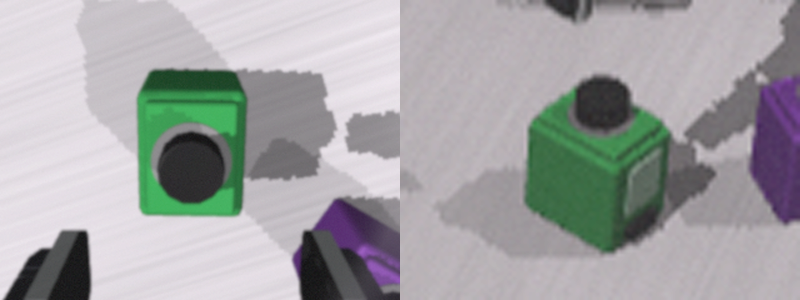

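The right button is back up (side crop, (600,100)), so the right dispenser is the faulty one. I'll descend and grip it.

arm_command(
  series=[100, 0.1, 0, 0.9, 0, 100, 0, 0, 0.9, 0, 100, 0, 0, 0.9, 0, 100, 0, 0, 0.9, 0, 100, 0, 0, 0.9, 0],
)

```text
time_s: 8.82
eef_pos: [0.5403, -0.2276, 0.0515]
tool_rot: [[0.945, -0.328, -0.001], [-0.328, -0.945, 0.001], [-0.001, -0.0, -1.0]]
wrist_force: [0.4, 0.4, 0.6]
width: 1.003
grip_force: 0.0
```

arm_command(
  series=[100, 0, 0, 0.5, 0, 100, 0, 0, 0.5, 0, 100, 0, 0, 0, 0],
)

```text
time_s: 9.07
eef_pos: [0.5397, -0.2273, 0.0312]
tool_rot: [[0.945, -0.328, -0.003], [-0.328, -0.945, 0.001], [-0.003, -0.0, -1.0]]
wrist_force: [-0.2, -0.6, 0.1]
width: 1.002
grip_force: 0.0
```

arm_command(
  series=[30, 0, 0, 0, 0, 30, 0, 0, 0, 0, 30, 0, 0, 0, 0, 30, 0, 0, 0, 0, 30, 0, 0, 0, 0],
  grip_force=40,
)

```text
time_s: 9.48
eef_pos: [0.5417, -0.228, 0.0345]
tool_rot: [[0.945, -0.328, 0.002], [-0.328, -0.945, -0.001], [0.002, 0.0, -1.0]]
wrist_force: [-1.4, 1.3, 6.7]
width: 0.552
grip_force: 43.0
```

arm_command(
  series=[20, 0, 0, 0, 0, 20, 0, 0, 0, 0, 20, 0, 0, 0, 0],
)

```text
time_s: 9.73
eef_pos: [0.5417, -0.228, 0.0345]
tool_rot: [[0.945, -0.328, 0.002], [-0.328, -0.945, -0.001], [0.002, 0.0, -1.0]]
wrist_force: [0.4, 0.9, 6.9]
width: 0.555
grip_force: 43.0
```

arm_command(
  series=[20, 0, 0, -0.3, 0, 20, 0, 0, -0.3, 0, 20, 0, 0, -0.5, 0, 20, 0, 0, 0, 0],
)

```text
time_s: 10.07
eef_pos: [0.5419, -0.2282, 0.0576]
tool_rot: [[0.945, -0.328, 0.002], [-0.328, -0.945, -0.001], [0.003, 0.0, -1.0]]
wrist_force: [0.8, -0.1, -2.0]
width: 0.553
grip_force: 42.1
```

arm_command(
  series=[20, 0, 0, -0.7, 0, 20, 0, 0, -1, 0, 20, 0, 0, -1, 0, 20, 0, 0, -1, 0, 20, 0, 0, -1, 0],
)

```text
time_s: 10.48
eef_pos: [0.5407, -0.2277, 0.1504]
tool_rot: [[0.945, -0.328, -0.0], [-0.328, -0.945, -0.0], [0.0, 0.0, -1.0]]
wrist_force: [0.9, 0.9, -2.0]
width: 0.551
grip_force: 41.9
```

arm_command(
  series=[20, -0.2, -0.5, -0.2, 0, 20, -0.43, -0.96, 0, 0, 20, -0.43, -0.96, 0, 0, 20, -0.43, -0.96, 0, 0, 20, -0.43, -0.96, 0, 0],
)

```text
time_s: 10.9
eef_pos: [0.5324, -0.1313, 0.1524]
tool_rot: [[0.945, -0.327, -0.001], [-0.327, -0.945, 0.0], [-0.001, -0.0, -1.0]]
wrist_force: [-0.3, -0.1, -2.4]
width: 0.55
grip_force: 42.1
```

arm_command(
  series=[20, -0.43, -0.96, 0, 0, 20, -0.43, -0.96, 0, 0, 20, -0.43, -0.96, 0, 0, 20, -0.43, -0.96, 0, 0, 20, -0.43, -0.96, 0, 0],
)

```text
time_s: 11.32
eef_pos: [0.523, -0.0266, 0.1524]
tool_rot: [[0.945, -0.327, -0.001], [-0.327, -0.945, -0.0], [-0.001, 0.0, -1.0]]
wrist_force: [0.1, -0.5, -2.2]
width: 0.552
grip_force: 42.1
```

arm_command(
  series=[20, -0.43, -0.96, 0, 0, 20, -0.43, -0.96, 0, 0, 20, -0.43, -0.96, 0, 0, 20, -0.43, -0.96, 0, 0, 20, -0.43, -0.96, 0, 0],
)

```text
time_s: 11.73
eef_pos: [0.5137, 0.078, 0.1525]
tool_rot: [[0.945, -0.327, -0.001], [-0.327, -0.945, -0.0], [-0.001, 0.0, -1.0]]
wrist_force: [1.5, -0.3, -2.8]
width: 0.55
grip_force: 42.2
```

arm_command(
  series=[20, -0.43, -0.96, 0, 0, 20, -0.43, -0.96, 0, 0, 20, -0.43, -0.96, 0, 0, 20, -0.43, -0.96, 0, 0, 20, -0.43, -0.96, 0, 0],
)

```text
time_s: 12.15
eef_pos: [0.5045, 0.1827, 0.1525]
tool_rot: [[0.945, -0.327, -0.001], [-0.327, -0.945, -0.0], [-0.001, 0.001, -1.0]]
wrist_force: [0.4, -1.3, -3.5]
width: 0.557
grip_force: 42.1
```

arm_command(
  series=[20, -0.43, -0.96, 0, 0, 20, -0.43, -0.96, 0, 0, 20, -0.43, -0.9, 0, -0.5, 20, -0.3, -0.5, 0, -0.6, 20, 0, 0, 0, -0.6],
)

```text
time_s: 12.57
eef_pos: [0.4944, 0.2582, 0.1526]
tool_rot: [[0.984, -0.177, -0.001], [-0.177, -0.984, 0.001], [-0.001, -0.001, -1.0]]
wrist_force: [-0.5, 0.2, -2.4]
width: 0.559
grip_force: 42.0
```

arm_command(
  series=[20, 0.05, -0.5, 0.5, 0, 20, 0, -0.3, 1, 0, 20, 0, 0, 1, 0, 20, 0, 0, 0, 0],
)

```text
time_s: 12.9
eef_pos: [0.4978, 0.2692, 0.0989]
tool_rot: [[0.983, -0.183, -0.006], [-0.183, -0.983, -0.003], [-0.005, 0.004, -1.0]]
wrist_force: [-0.6, -0.6, -2.1]
width: 0.554
grip_force: 42.1
```

Run:
```python
from h import *
import cv2
f=lambda im:cv2.convertScaleAbs(cv2.resize(im,(400,300))[:,:,::-1],alpha=1.6)
t=get_image("wrist")["frame"];s=get_image("side")["frame"]
cv2.imwrite("pics/t1.png",np.hstack([f(t),f(s[195:465,120:480])]))
s=read_state();print(s["eef_pos"],s["width"],s["time_s"])
```

```text
[0.4997 0.2698 0.1027] 0.5520593959703345 13.0
```

View pics/t1.png

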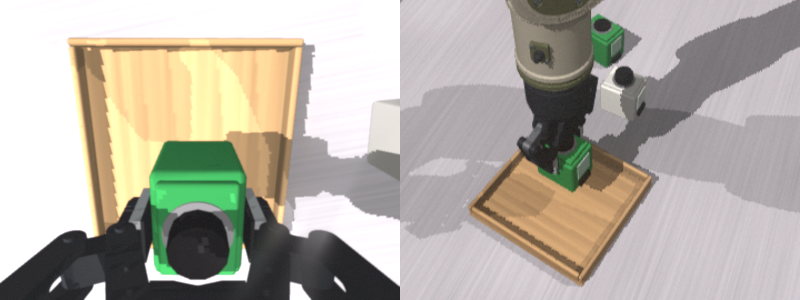

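The dispenser hangs upright over the tray centre, and the left dispenser and the white one are undisturbed. I'll lower it gently.

arm_command(
  series=[20, 0, 0, 0.7, 0, 20, 0, 0, 0.7, 0, 20, 0, 0, 0.7, 0, 20, 0, 0, 0.4, 0, 20, 0, 0, 0.2, 0],
)

```text
time_s: 13.42
eef_pos: [0.5007, 0.2696, 0.0492]
tool_rot: [[0.983, -0.185, 0.0], [-0.185, -0.983, -0.0], [0.0, 0.0, -1.0]]
wrist_force: [0.2, 0.0, -2.5]
width: 0.552
grip_force: 42.3
```

arm_command(
  series=[20, 0, 0, 0.1, 0, 20, 0, 0, 0.1, 0, 20, 0, 0, 0.1, 0, 20, 0, 0, 0, 0],
)

```text
time_s: 13.75
eef_pos: [0.501, 0.2698, 0.0436]
tool_rot: [[0.983, -0.185, 0.001], [-0.185, -0.983, 0.0], [0.0, -0.0, -1.0]]
wrist_force: [0.3, 1.0, -4.1]
width: 0.553
grip_force: 42.3
```

arm_command(
  series=[20, 0, 0, 0.08, 0, 20, 0, 0, 0.05, 0, 20, 0, 0, 0.05, 0, 20, 0, 0, 0, 0],
)

```text
time_s: 14.08
eef_pos: [0.5009, 0.2698, 0.0405]
tool_rot: [[0.983, -0.185, 0.0], [-0.185, -0.983, -0.0], [0.001, 0.0, -1.0]]
wrist_force: [-3.4, -2.0, 7.2]
width: 0.554
grip_force: 43.4
```

On the floor (+7 N). I'll open and rise.

arm_command(
  series=[70, 0, 0, 0, 0, 85, 0, 0, 0, 0, 85, 0, 0, 0, 0, 85, 0, 0, 0, 0, 85, 0, 0, -0.3, 0],
)

```text
time_s: 14.5
eef_pos: [0.5002, 0.2693, 0.0449]
tool_rot: [[0.983, -0.185, -0.002], [-0.185, -0.983, -0.001], [-0.001, 0.001, -1.0]]
wrist_force: [-0.5, 0.9, 0.0]
width: 0.855
grip_force: 0.0
```

arm_command(
  series=[85, 0, 0, -0.7, 0, 85, 0, 0, -1, 0, 85, 0, 0, -1, 0, 85, 0, 0, -1, 0, 85, 0, 0, -1, 0],
)

```text
time_s: 14.92
eef_pos: [0.5008, 0.27, 0.1421]
tool_rot: [[0.983, -0.184, 0.001], [-0.184, -0.983, 0.0], [0.001, -0.001, -1.0]]
wrist_force: [-0.4, 0.3, -0.0]
width: 0.846
grip_force: 0.0
```

arm_command(
  series=[85, 0, 0, -1, 0, 85, 0, 0, -1, 0, 85, 0, 0, 0, 0, 85, 0, 0, 0, 0, 85, 0, 0, 0, 0],
)

```text
time_s: 15.33
eef_pos: [0.5006, 0.2697, 0.18]
tool_rot: [[0.983, -0.184, 0.0], [-0.184, -0.983, -0.0], [0.0, 0.0, -1.0]]
wrist_force: [0.3, -0.5, 0.1]
width: 0.85
grip_force: 0.0
```

Run:
```python
from h import *
import cv2
f=lambda im:cv2.convertScaleAbs(cv2.resize(im,(400,300))[:,:,::-1],alpha=1.6)
t=get_image("wrist")["frame"];s=get_image("side")["frame"]
cv2.imwrite("pics/t2.png",np.hstack([f(t),f(s[195:465,120:480])]))
s=read_state();print(s["eef_pos"],s["width"],s["time_s"],s["wrist_force"])
```

```text
[0.5004 0.2695 0.1791] 0.8534923404838443 15.4333 [-0.3933  0.1509 -0.5787]
```

View pics/t2.png

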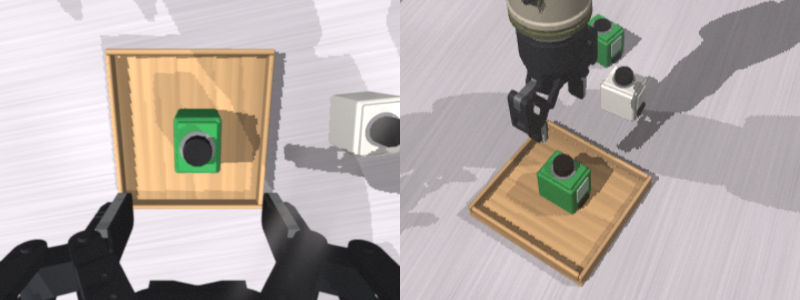

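The faulty dispenser stands upright near the tray centre with its button up. The left one is in place with its button down, and the gripper is clear of everything.

```bash
python3 -c "
from workcell import *
print(finish_job())"
```

```text
the job is handed in; nothing more can be done
None
```

I pressed both dispensers, left then right: the left button stayed down, so I left that one in place, and the right one sprang back up, so it now stands upright in the tray; I've handed the job in, but no verdict came back.

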